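Fit a belt sander's platen and hold its belt tensioner back

TASK

Get the upturned belt sander ready for a new belt: lay the black rubber pad squarely on the sander's bed and the bare metal wear plate squarely on top of it, edges flush. Then push the orange bar of the sprung tensioner arm in towards the bed, past the click of the yellow pawl and clearly on beyond it so that the pawl no longer carries the arm, and finish while still holding it pressed back there. Leave the other things on the bench where they are.

Things in the scene. Friction and masses are not known exactly. Their poses are not given: they have to be found in the camera images.
- pad_center (a point): centre (half-way up) of the black rubber pad: a stiff flat bar 56 wide (its x) x 130 long (its y) x 10 thick, about 0.1 kg, lying loose and flat on the bench
- plate_center (a point): centre (half-way up) of the bare aluminium wear plate: 56 wide (its x) x 130 long (its y) x 8 thick, about 0.16 kg, lying loose and flat on the bench; pad and plate can be in either place
- bed (a point): centre of the top face of the sander's bed, 85 above the bench: dark steel, 46 wide (x) x 120 long (y), so pad and plate overhang it by 5 all round; z is up. Within 35 along y of its middle nothing beside it stands higher than 50 above the bench. A drive roller (axis 83 high, radius 20) is fixed 115 off at the -y end, the tensioner is at the +y end
- sander: upturned belt sander, red body fixed on a plywood board 100 x 320, long along its y; origin under its middle on the bench, straight below the bed's centre, axes as the bed's
- bar (a point): centre of the orange push bar at the top of the blue tensioner arm: a round bar, radius 9, 40 long, along the bed's x. At rest, from the bed's centre, it is 35 in x and 137 in y, and 138 above the bench; on its outer (+y) side nothing stands above 115. Push it from there towards the bed (-y): 27 to the click, 46 to the stop, level within 3
- tension_arm (a joint): swing of the arm about a level axis along x, 30 above the bench, 110 below the bar; rad: 0 at rest (sprung out), 0.25 where the pawl clicks in (let go it rests on it at 0.24), 0.42 at the stop; 0.1 is 11 mm at the bar. Its spring resists at the bar with 7 N at rest, 13 N at the stop. Under the bar is its idler roller, radius 19, top 102 above the bench
- pawl (a joint): lift of the yellow pawl, rad: 0 when down; rises to about 0.15 as the arm's pin passes under its hook, drops back to 0 at the click. Post and lever stand, from the bed's centre, at x = 52 to 70, y = 38 to 135, up to 115 above the bench (125 as it clicks)
- pad: the black rubber pad, origin at the centre of its underside
- wear_plate: the wear plate, origin at the centre of its underside
- screwdriver: bystander, leave alone: green-handled screwdriver, 190 long, lying near the robot (mm); origin under its middle
- chuck: bystander, leave alone: black drill chuck, 50 across, 55 high (mm); origin under its middle
- bearing: bystander, leave alone: small steel bearing ring, 28 across, 10 high, between the plates and the sander (mm); origin under its middle
- tape: bystander, leave alone: roll of blue tape, 90 across, 22 high (mm); origin under its middle
- shell: bystander, leave alone: open red housing half, 60 x 160 x 30 (mm); origin under its middle
- battery: bystander, leave alone: black battery pack with a red top, 70 x 100 x 60 (mm); origin under its middle
- jar: bystander, leave alone: clear screw-top jar, 60 across, 80 high (mm); origin under its middle
Mind the look-alikes: they are no part of the job. Several things have the shape of the pad; the one meant has the colours described above. There is more than one size of the wear_plate; the job needs the larger.

How it is judged:
By the outcome, as a careful person would: the job done as asked, in the order asked, and still so for the second after the job is handed in, while the arm keeps its last pose, push and grip.
It also fails if it takes over 67 s, if anything falls off the work surface, if the arm or the gripper's body presses on something with over 40 N, if the wrist force passes 120 N, or if a joint passes its speed limit or range.

ROBOT

A 6-joint arm with a two-finger parallel gripper is mounted at the origin on the work surface. World frame = base frame: x ahead of the robot, y to its left, z up, the work surface at z = 0. Lengths are in mm, angles in rad, forces in N, time in s.
With the tool pointing down it reaches from about 250 to 850 mm from the base axis. Payload 12.5 kg.
Tool frame: the origin (TCP) lies midway between the tips of the shut fingers; the grasp point (between the pads) lies tcp_to_grasp behind it (tcp_to_grasp is the distance from the TCP to the grasp point, in mm); z points along the fingers, y is the direction in which the jaws open and shut (so a half turn about z gives the same grasp; the last joint's range is limited). The gripper opens to 93 mm and grips with 3 to 60 N. Pads are 15 mm wide; open, the fingers measure 128 mm over their backs; the gripper's body (75 mm by 188 mm) begins 65 mm behind the grasp point.
Start: joints at [1.081, 0.351, 1.652, -0, 1.139, -0.085], TCP at [216.577, 505.548, 218.633] pointing down, gripper open.
Joint ranges: [-2.75, 2.75], [-0.79, 2.1], [0.01, 2.65], [-1.57, 4.71], [0.07, 3.14], [-2.87, 2.87]. Speed limits (rad/s): [2.22, 2.22, 2.79, 3.14, 3.14, 3.14].

INTERFACE

Orientations are given as a unit quaternion [x, y, z, w].
In Python, from workcell import read_state, snapshot, job_done, tcp_to_grasp gives the robot as it stands. The module is installed in compiled form; this text tells all that it offers.
- The arm moves only by the shell command python3 -m inch 'ROWS' [OPENING] [FORCE]. ROWS is JSON, a list of rows, each a list of 2 entries, a list of its own where there are three numbers: the shift along the tool's x, y, z each as a share of 20 mm, from -1 to 1, then the turn, a rotation vector about the tool's x, y, z each as a share of 45 degrees, from -1 to 1. A call has 1 to 10 rows; each row shifts and turns the pose as measured when the row begins, along the tool's axes as they then stand; what a row does not reach is not made up. A row lasts 1/12 s, in which the tool goes at most 41.7 mm and 7.16 degrees, less where a joint would pass 70% of its speed; a pose out of reach is approached as far as the arm can. A call with a number of a shift or a turn outside -1 to 1 is refused whole. A call with a gripper value outside its range is refused whole. OPENING is the gripper's target within -1 to 1 (fully open at 1, half-way at 0, shut at -1), set as the call begins (- or left out, the last holds). The fingers move at their own pace and stop on an object; FORCE is the grip in N (left out, the last holds). Time passes only in rows, so rows that do not move let the fingers close. It gives the time, the measured TCP pose, the force and the opening at its end, in the units of the state.
- read_state(): the state, without advancing time (a new reading comes with each control period).
- snapshot(name): name is "scene" or "top"; returns a dict with "pixels" (420x560x3 uint8, blue, green, red), "depth" (420x560 float32, mm along the optical axis (not along the pixel's ray), 0 where there is no reading), "K" (3x3 intrinsics, pixels), "T" (4x4, takes a point from camera to world coordinates). Camera axes: x right, y down, z forward; pixel columns grow to the right and rows downward; lengths in mm; the calibration is good to about 2 mm. A picture is of the moment at which its call begins.
- job_done(): hands the job in, once; it reports no verdict.
The state is a dict: "time_s": time; "q": joint angles; "dq": joint speeds; "joint_torque": joint torques, N m; "tcp_pos": TCP position; "orientation": TCP orientation; "wrist_force": force on the tool from outside, world axes, zero at the start; "ft_torque": the same for the moment, N m; "gripper_width": opening from 0.0 (shut) to 1.0 (fully open).
Only numpy, scipy, OpenCV 4.12 (cv2) and the standard library are available. Lean on these libraries where they do the work, as an engineer would, in place of code of your own. Each camera call takes 0.05 s, during which the arm holds its last target.

## Working session

There is one attempt and no reset: what is moved stays moved. The work goes in short steps, Python scripts to look and compute and a shell command to move; the robot and the scene stay as the last step left them, time stands still between calls to the robot, and variables do not carry over. Pictures are saved under pics/ and viewed, and the job is handed in when it is done.

```bash
mkdir -p pics
python3 - <<'E'
from workcell import *
import cv2,numpy as np
print(read_state(), tcp_to_grasp)
for n in("scene","top"):
    s=snapshot(n); np.savez(n+".npz",**s); cv2.imwrite(f"pics/{n}0.png",s["pixels"]); print(n,s["K"],s["T"])
E
```

```text
{'time_s': 0.0, 'q': array([ 1.08138182e+00,  3.51209130e-01,  1.65242676e+00,  2.12060237e-06,
        1.13913654e+00, -8.46065479e-02]), 'dq': array([-6.29158638e-04,  3.09882219e-07, -4.40938710e-04, -1.01851470e-04,
        1.99253805e-03,  1.32802059e-04]), 'joint_torque': array([ 1.78229559e-03, -4.97314274e+01, -2.85263300e+01,  7.00956839e-02,
        2.56243511e-02, -1.34346737e-04]), 'tcp_pos': array([216.42472125, 505.2417055 , 218.11527506]), 'orientation': array([ 2.01025217e-01,  9.79585889e-01, -5.65484908e-04, -1.67912366e-04]), 'wrist_force': array([ 0.64661754,  0.15402086, -0.64446065]), 'ft_torque': array([ 0.00145981, -0.05090334, -0.01944516]), 'gripper_width': 0.9972061669291908} 18.8
scene [[521.11540733   0.         285.96359928]
 [  0.         521.11540733 208.68592129]
 [  0.           0.           1.        ]] [[-4.95852404e-01  5.65236873e-01 -6.59270560e-01  1.32133901e+03]
 [ 8.68384483e-01  3.28181058e-01 -3.71760114e-01  3.46091504e+02]
 [ 6.22758537e-03 -7.56838471e-01 -6.53572296e-01  8.64743324e+02]
 [ 0.00000000e+00  0.00000000e+00  0.00000000e+00  1.00000000e+00]]
top [[488.53684179   0.         272.6019384 ]
 [  0.         488.53684179 211.88235771]
 [  0.           0.           1.        ]] [[-1.33808939e-02 -9.93322771e-01  1.14589812e-01  4.10195736e+02]
 [-9.99847561e-01  1.45774083e-02  9.61008231e-03 -7.58571075e+01]
 [-1.12163361e-02 -1.14443752e-01 -9.93366408e-01  1.44265864e+03]
 [ 0.00000000e+00  0.00000000e+00  0.00000000e+00  1.00000000e+00]]
```

View pics/scene0.png

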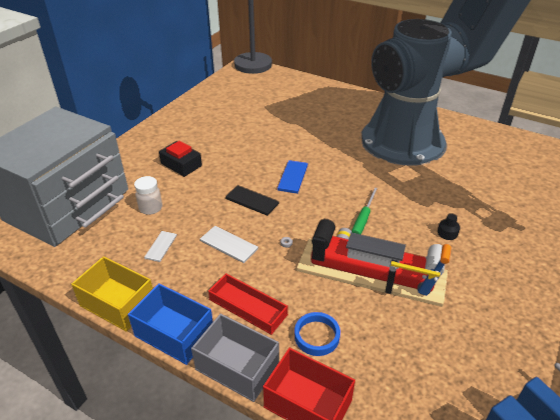

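View pics/top0.png

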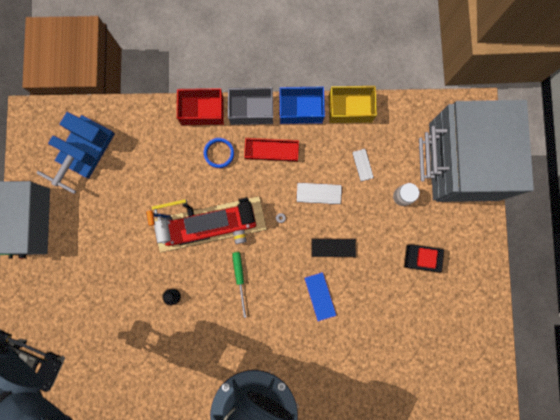

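Run:
```python
import cv2,numpy as np
t=np.load("top.npz")["pixels"]; s=np.load("scene.npz")["pixels"]
c=lambda im,x0,x1,y0,y1,k:cv2.resize(im[y0:y1,x0:x1],None,fx=k,fy=k,interpolation=cv2.INTER_CUBIC)
cv2.imwrite("pics/t1.png",c(t,140,280,180,260,5.5))
cv2.imwrite("pics/t2.png",c(t,290,390,140,270,4.5))
cv2.imwrite("pics/s1.png",c(s,290,460,200,310,4.5))
```

```text
(no output)
```

View pics/t1.png

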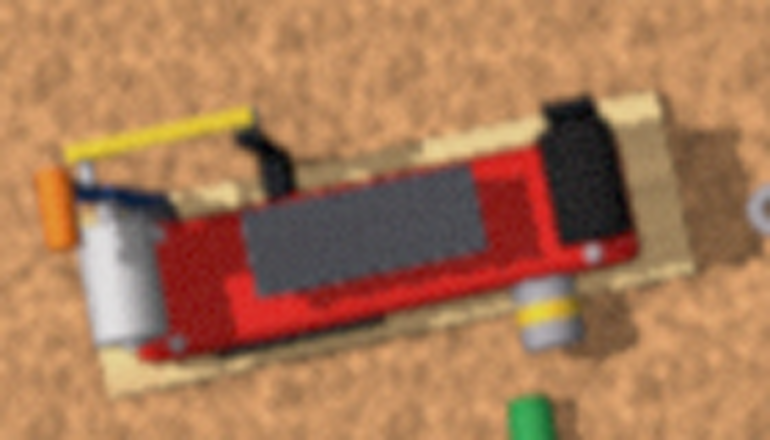

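View pics/t2.png

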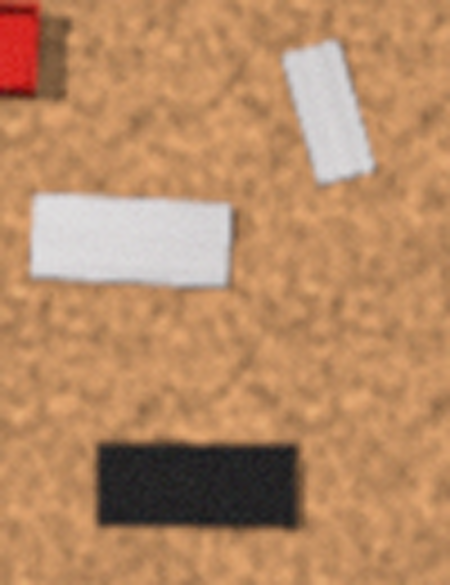

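View pics/s1.png

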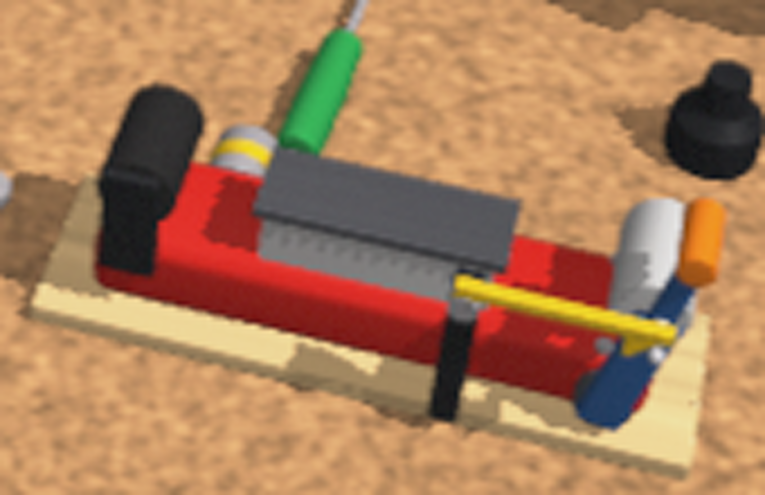

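```bash
cat > h.py <<'E'
import cv2,numpy as np
def ray(d,uv,z):
    uv=np.atleast_2d(uv).astype(float); K=d["K"];T=d["T"]
    r=np.c_[(uv-[K[0,2],K[1,2]])/K[0,0],np.ones(len(uv))]@T[:3,:3].T
    o=T[:3,3]; return o+r*((z-o[2])/r[:,2])[:,None]
def proj(d,P):
    P=np.atleast_2d(P).astype(float);T=d["T"];K=d["K"]
    c=(P-T[:3,3])@T[:3,:3]; return c[:,:2]/c[:,2:]*K[0,0]+[K[0,2],K[1,2]]
def rect(d,box,fn,z,k=8,prt="",near=None):
    x0,x1,y0,y1=box
    im=cv2.resize(d["pixels"][y0:y1,x0:x1],None,fx=k,fy=k,interpolation=cv2.INTER_CUBIC)
    m=fn(im.astype(int)).astype(np.uint8)*255
    m=cv2.morphologyEx(cv2.morphologyEx(m,cv2.MORPH_OPEN,np.ones((9,9))),cv2.MORPH_CLOSE,np.ones((9,9)))
    cs,_=cv2.findContours(m,cv2.RETR_EXTERNAL,cv2.CHAIN_APPROX_NONE)
    c=max(cs,key=cv2.contourArea)[:,0,:]
    uv=(c+.5)/k-.5+[x0,y0]
    w=ray(d,uv,z)[:,:2].astype(np.float32)
    M=cv2.moments(w.reshape(-1,1,2)); cen=(M["m10"]/M["m00"],M["m01"]/M["m00"])
    th=0.5*np.arctan2(2*M["mu11"],M["mu20"]-M["mu02"]) # long axis
    r=cv2.minAreaRect(w)
    print(prt,"cen %.1f %.1f"%cen,"long-axis deg %.2f"%np.degrees(th),"rect",np.round(r[0],1),np.round(r[1],1),round(r[2],2),"area",round(abs(M["m00"])))
    return cen,th,m
E
python3 - <<'E'
from h import *
t=dict(np.load("top.npz"));s=dict(np.load("scene.npz"))
dark=lambda i:i.max(2)<95
light=lambda i:(i.min(2)>145)
bed=lambda i:(i.max(2)-i.min(2)<30)&(i.max(2)<120)&(i.max(2)>45)
rect(t,(300,365,230,268),dark,5,prt="pad top"); rect(s,(215,290,180,222),dark,5,prt="pad scene")
rect(t,(290,350,178,212),light,4,prt="plate top"); rect(s,(195,265,222,266),light,4,prt="plate scene")
_,_,m=rect(t,(182,232,200,240),bed,85,prt="bed top"); cv2.imwrite("pics/m1.png",m)
_,_,m=rect(s,(343,410,228,265),bed,85,prt="bed scene"); cv2.imwrite("pics/m2.png",m)
_,_,m=rect(t,(140,160,205,230),lambda i:(i[...,2]>170)&(i[...,1]<150)&(i[...,0]<60),138,prt="bar top")
_,_,m=rect(s,(435,455,240,266),lambda i:(i[...,2]>150)&(i[...,1]<150)&(i[...,0]<70),138,prt="bar scene");cv2.imwrite("pics/m3.png",m)
# tri check of a few points
print(ray(s,[(449.5,254)],138),ray(t,[(150,218)],138))
E
```

```text
pad top cen 468.5 -239.2 long-axis deg 88.21 rect [ 468.4 -239.1] [130.8  54. ] 88.33 area 6748
pad scene cen 467.5 -237.4 long-axis deg 88.59 rect [ 467.6 -237.4] [133.9  63.2] 88.93 area 8103
plate top cen 631.3 -198.9 long-axis deg 86.04 rect [ 631.2 -198.9] [132.4  58.9] 86.06 area 7440
plate scene cen 626.5 -199.5 long-axis deg 85.68 rect [ 627.1 -199.3] [135.1  60. ] 86.07 area 7662
bed top cen 542.3 124.6 long-axis deg -79.14 rect [542.2 124.9] [ 44.8 118.6] 10.86 area 4993
bed scene cen 548.7 126.3 long-axis deg -77.90 rect [551.5 127.4] [ 65.2 118.7] 10.85 area 6683
bar top cen 549.9 268.2 long-axis deg 9.24 rect [549.3 268.5] [40.8 14.2] 9.67 area 472
bar scene cen 547.4 267.4 long-axis deg 11.24 rect [547.1 267.1] [54.4 16.3] 10.9 area 755
[[545.6699971  274.46711726 138.        ]] [[548.96132314 267.03111821 138.        ]]
```

Pad candidates in the top view: black bar (333,248) is the one wanted. The blue bar (320,297) is the look-alike. Wear plate candidates: large metal plate (319,194) is the one wanted, and the small one is at (363,165). The crops confirm black 131×54 mm and aluminium 132×59 mm. The sander bed is at (542,125), x-axis at 10.9°, and the measured bar position agrees with that within about 2 mm.

First I turn the tool.

```bash
python3 -m inch '[[[0,0,-0.3],[0,0,0.155]],[[0,0,0],[0,0,0.155]],[[0,0,0],[0,0,0.155]],[[0,0,0],[0,0,0.155]],[[0,0,0],[0,0,0.155]],[[0,0,0],[0,0,0.155]],[[0,0,0],[0,0,0.155]],[[0,0,0],[0,0,0.155]],[[0,0,0],[0,0,0.155]],[[0,0,0],[0,0,0.155]]]' 1
cat >> h.py <<'E'
def go(x,y,z,ang):
    """print what remains to (x,y,z) with tool-y at ang deg, in tool axes mm / deg"""
    from workcell import read_state
    from scipy.spatial.transform import Rotation as R
    s=read_state(); r=R.from_quat(s["orientation"]); M=r.as_matrix()
    a=np.radians(ang); yy=np.array([np.cos(a),np.sin(a),0]); zz=np.array([0,0,-1.]); xx=np.cross(yy,zz)
    rt=R.from_matrix(np.c_[xx,yy,zz]); rv=np.degrees((r.inv()*rt).as_rotvec())
    d=M.T@(np.array([x,y,z])-s["tcp_pos"])
    print("t %.2f"%s["time_s"],"tcp",np.round(s["tcp_pos"],1),"yaw",round(np.degrees(np.arctan2(M[1,1],M[0,1])),2),"shift mm",np.round(d,1),"=units",np.round(d/20,2),"turn deg",np.round(rv,2),"units",np.round(rv/45,3),"F",np.round(s["wrist_force"],1),"w",round(s["gripper_width"],3))
E
python3 -c "
from h import *;go(468,-238.5,150,-1.7)"
```

```text
time_s: 0.93
tcp_pos: [215.4, 503.4, 221.1]
orientation: [0.735, 0.678, -0.004, 0.001]
wrist_force: [0.3, 0.4, 0.6]
gripper_width: 0.998
t 0.93 tcp [215.4 503.4 221.1] yaw -4.68 shift mm [-718.3  312.5   75.6] =units [-35.92  15.62   3.78] turn deg [-0.2   0.44 -2.98] units [-0.004  0.01  -0.066] F [0.3 0.4 0.6] w 0.998
```

```bash
python3 -m inch '[[[-1,0.43,0],[0,0,-0.05]],[[-1,0.43,0],[0,0,0]],[[-1,0.43,0],[0,0,0]],[[-1,0.43,0],[0,0,0]],[[-1,0.43,0],[0,0,0]],[[-1,0.43,0],[0,0,0]],[[-1,0.43,0],[0,0,0]],[[-1,0.43,0],[0,0,0]],[[-1,0.43,0],[0,0,0]],[[-1,0.43,0],[0,0,0]]]'
python3 -m inch '[[[-1,0.43,0],[0,0,0]],[[-1,0.43,0],[0,0,0]],[[-1,0.43,0],[0,0,0]],[[-1,0.43,0],[0,0,0]],[[-1,0.43,0],[0,0,0]],[[-1,0.43,0],[0,0,0]],[[-1,0.43,0],[0,0,0]],[[-1,0.43,0],[0,0,0]],[[-1,0.43,0],[0,0,0]],[[-1,0.43,0],[0,0,0]]]'
python3 -c "
from h import *;go(468,-238.5,150,-1.7)"
```

```text
time_s: 1.77
tcp_pos: [289.8, 291.3, 219.3]
orientation: [0.724, 0.689, -0.007, 0.001]
wrist_force: [1.2, -0.2, 0.0]
gripper_width: 0.999
time_s: 2.6
tcp_pos: [366.3, 76.1, 220.0]
orientation: [0.724, 0.69, -0.008, 0.001]
wrist_force: [-0.4, -1.4, -0.1]
gripper_width: 1.002
t 2.60 tcp [366.3  76.1 220. ] yaw -2.8 shift mm [-308.4  117.6   72.9] =units [-15.42   5.88   3.64] turn deg [-0.55  0.73 -1.09] units [-0.012  0.016 -0.024] F [-0.4 -1.4 -0.1] w 1.002
```

```bash
python3 -m inch '[[[-1,0.38,0.1],[-0.01,0.01,-0.02]],[[-1,0.38,0.1],[0,0,0]],[[-1,0.38,0.1],[0,0,0]],[[-1,0.38,0.1],[0,0,0]],[[-1,0.38,0.1],[0,0,0]],[[-1,0.38,0.2],[0,0,0]],[[-1,0.38,0.2],[0,0,0]],[[-1,0.38,0.2],[0,0,0]],[[-1,0.38,0.2],[0,0,0]],[[-1,0.38,0.2],[0,0,0]]]'
python3 -m inch '[[[-1,0.38,0.3],[0,0,0]],[[-1,0.38,0.3],[0,0,0]],[[-1,0.38,0.3],[0,0,0]],[[-1,0.38,0.3],[0,0,0]],[[0,0,0.3],[0,0,0]],[[0,0,0],[0,0,0]]]'
python3 -c "
from h import *;go(468,-238.5,100,-1.7)"
```

```text
time_s: 3.43
tcp_pos: [436.2, -137.8, 189.1]
orientation: [0.719, 0.695, -0.002, 0.0]
wrist_force: [0.8, 0.6, 0.0]
gripper_width: 0.998
time_s: 3.93
tcp_pos: [464.2, -226.0, 155.5]
orientation: [0.72, 0.694, -0.003, -0.001]
wrist_force: [0.4, 1.2, -0.3]
gripper_width: 1.002
t 3.93 tcp [ 464.2 -226.   155.5] yaw -2.11 shift mm [-12.2   4.6  55.5] =units [-0.61  0.23  2.77] turn deg [-0.3   0.16 -0.41] units [-0.007  0.004 -0.009] F [ 0.4  1.2 -0.3] w 1.002
```

```bash
python3 -m inch '[[[-0.4,0.1,0.8],[-0.007,0.004,-0.009]],[[-0.2,0.1,0.8],[0,0,0]],[[-0.1,0.05,0.8],[0,0,0]],[[0,0,0.8],[0,0,0]],[[0,0,0.6],[0,0,0]],[[0,0,0.3],[0,0,0]],[[0,0,0],[0,0,0]]]'
python3 -c "
from h import *;go(468,-238.5,2.5,-1.7)"
```

```text
time_s: 4.52
tcp_pos: [467.8, -235.9, 71.5]
orientation: [0.717, 0.697, 0.0, -0.001]
wrist_force: [-0.7, 0.1, 0.6]
gripper_width: 1.003
t 4.52 tcp [ 467.8 -235.9   71.5] yaw -1.56 shift mm [-2.7  0.3 69. ] =units [-0.14  0.02  3.45] turn deg [-0.01 -0.08  0.14] units [-0.    -0.002  0.003] F [-0.7  0.1  0.6] w 1.003
```

```bash
python3 -m inch '[[[-0.1,0,0.8],[0,0,0]],[[-0.05,0,0.8],[0,0,0]],[[0,0,0.8],[0,0,0]],[[0,0,0.6],[0,0,0]],[[0,0,0.4],[0,0,0]],[[0,0,0.2],[0,0,0]],[[0,0,0],[0,0,0]]]'
python3 -c "
from h import *;go(468,-238.5,2.5,-1.7)"
```

```text
time_s: 5.1
tcp_pos: [470.1, -237.6, 1.6]
orientation: [0.716, 0.698, 0.001, 0.002]
wrist_force: [-0.2, -0.4, 0.1]
gripper_width: 0.998
t 5.10 tcp [ 470.1 -237.6    1.6] yaw -1.41 shift mm [-1.  -2.1 -1. ] =units [-0.05 -0.11 -0.05] turn deg [0.29 0.08 0.29] units [0.006 0.002 0.006] F [-0.2 -0.4  0.1] w 0.998
```

```bash
python3 -m inch '[[[0,0,-0.05],[0,0,0]],[[0,0,0],[0,0,0]],[[0,0,0],[0,0,0]],[[0,0,0],[0,0,0]],[[0,0,0],[0,0,0]],[[0,0,0],[0,0,0]]]' -0.1 25
python3 -c "
from h import *;go(468,-238.5,60,-1.7)"
```

```text
time_s: 5.6
tcp_pos: [471.5, -238.3, 5.4]
orientation: [0.716, 0.698, 0.002, 0.004]
wrist_force: [-0.4, -0.1, -0.6]
gripper_width: 0.62
t 5.60 tcp [ 471.5 -238.3    5.4] yaw -1.4 shift mm [ -0.5  -3.1 -54.6] =units [-0.02 -0.15 -2.73] turn deg [0.48 0.19 0.3 ] units [0.011 0.004 0.007] F [-0.4 -0.1 -0.6] w 0.62
```

```bash
python3 -m inch '[[[0,0,0],[0,0,0]],[[0,0,0],[0,0,0]]]' -0.1 25;python3 -c "
from h import *;go(468,-238.5,60,-1.7)"
```

```text
time_s: 5.77
tcp_pos: [471.5, -238.3, 5.5]
orientation: [0.716, 0.698, 0.002, 0.004]
wrist_force: [-0.4, 0.2, -0.9]
gripper_width: 0.597
t 5.77 tcp [ 471.5 -238.3    5.5] yaw -1.4 shift mm [ -0.5  -3.  -54.5] =units [-0.02 -0.15 -2.73] turn deg [0.48 0.19 0.3 ] units [0.011 0.004 0.007] F [-0.4  0.2 -0.9] w 0.597
```

```bash
python3 -m inch '[[[0,-0.1,0],[0.008,0.003,0.006]],[[0,0,0.1],[0,0,0]],[[0,0,0.1],[0,0,0]],[[0,0,0],[0,0,0]]]' 0.4 25;python3 -c "
from h import *;go(468,-238.5,2,-1.7)"
```

```text
time_s: 6.1
tcp_pos: [469.4, -238.3, 1.3]
orientation: [0.718, 0.696, 0.0, 0.001]
wrist_force: [-0.2, 0.1, -0.1]
gripper_width: 0.7
t 6.10 tcp [ 469.4 -238.3    1.3] yaw -1.71 shift mm [-0.2 -1.4 -0.7] =units [-0.01 -0.07 -0.04] turn deg [ 0.1   0.05 -0.01] units [ 0.002  0.001 -0.   ] F [-0.2  0.1 -0.1] w 0.7
```

```bash
python3 -m inch '[[[0,0,0],[0,0,0]],[[0,0,0],[0,0,0]],[[0,0,0],[0,0,0]],[[0,0,0],[0,0,0]],[[0,0,0],[0,0,0]]]' -0.2 30;python3 -c "
from h import *;go(468,-238.5,2,-1.7)"
```

```text
time_s: 6.52
tcp_pos: [469.4, -238.3, 1.0]
orientation: [0.718, 0.696, 0.0, 0.001]
wrist_force: [0.8, 0.0, -0.0]
gripper_width: 0.597
t 6.52 tcp [ 469.4 -238.3    1. ] yaw -1.71 shift mm [-0.2 -1.4 -1. ] =units [-0.01 -0.07 -0.05] turn deg [ 0.09  0.04 -0.01] units [ 0.002  0.001 -0.   ] F [ 0.8  0.  -0. ] w 0.597
```

```bash
python3 -m inch '[[[0,0,-0.6],[0,0,0]],[[0,0,-1],[0,0,0]],[[0,0,-1],[0,0,0]],[[0,0,-1],[0,0,0]],[[0,0,-1],[0,0,0]],[[0,0,-1],[0,0,0]],[[0,0,-1],[0,0,0]],[[0,0,-0.6],[0,0,0]],[[0,0,-0.2],[0,0,0]],[[0,0,0],[0,0,0]]]'
python3 - <<'E'
from h import *; from workcell import *
go(542.3,124.6,150,10.86)
t=snapshot("top");s=snapshot("scene")
cv2.imwrite("pics/lift.png",np.hstack([cv2.resize(t["pixels"][200:300,260:420],None,fx=2.4,fy=2.4),cv2.resize(s["pixels"][100:200,200:360],None,fx=2.4,fy=2.4)]))
E
```

```text
time_s: 7.35
tcp_pos: [467.8, -237.3, 162.3]
orientation: [0.718, 0.697, 0.0, 0.001]
wrist_force: [-0.3, -0.2, -0.0]
gripper_width: 0.602
t 7.35 tcp [ 467.8 -237.3  162.3] yaw -1.7 shift mm [364.   63.7  12.2] =units [18.2   3.19  0.61] turn deg [  0.07   0.05 -12.56] units [ 0.002  0.001 -0.279] F [-0.3 -0.2 -0. ] w 0.602
```

View pics/lift.png

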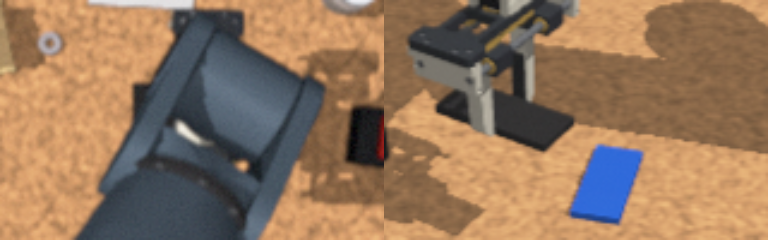

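```bash
python3 -m inch '[[[0,0,-0.3],[0,0,-0.14]],[[0.3,0.1,0],[0,0,-0.14]],[[0.9,0.37,0],[0,0,0]],[[0.9,0.37,0],[0,0,0]],[[0.9,0.37,0],[0,0,0]],[[0.9,0.37,0],[0,0,0]],[[0.9,0.37,0],[0,0,0]],[[0.9,0.37,0],[0,0,0]],[[0.9,0.37,0],[0,0,0]],[[0.9,0.37,0],[0,0,0]]]'
python3 -c "
from h import *;go(542.3,124.6,150,10.86)"
```

```text
time_s: 8.28
tcp_pos: [493.5, -72.3, 156.4]
orientation: [0.634, 0.773, -0.003, -0.009]
wrist_force: [0.5, 0.1, -0.5]
gripper_width: 0.598
t 8.28 tcp [493.5 -72.3 156.4] yaw 11.26 shift mm [183.5  86.4   6.9] =units [9.18 4.32 0.35] turn deg [-0.95 -0.61  0.4 ] units [-0.021 -0.014  0.009] F [ 0.5  0.1 -0.5] w 0.598
```

```bash
python3 -m inch '[[[0.9,0.42,-0.1],[-0.02,-0.014,0.009]],[[0.9,0.42,-0.1],[0,0,0]],[[0.9,0.42,-0.1],[0,0,0]],[[0.9,0.42,-0.1],[0,0,0]],[[0.9,0.42,0],[0,0,0]],[[0.9,0.42,0],[0,0,0]],[[0.9,0.42,0],[0,0,0]],[[0.9,0.42,0],[0,0,0]],[[0.9,0.42,0],[0,0,0]],[[0.3,0.2,0],[0,0,0]]]'
python3 -m inch '[[[0,0,0],[0,0,0]],[[0,0,0],[0,0,0]]]'
python3 - <<'E'
from h import *; from workcell import *
go(542.3,124.6,130,10.86)
E
```

```text
time_s: 9.12
tcp_pos: [534.9, 119.1, 152.2]
orientation: [0.637, 0.771, -0.007, -0.008]
wrist_force: [0.7, 0.4, -0.9]
gripper_width: 0.6
time_s: 9.28
tcp_pos: [534.2, 119.8, 150.2]
orientation: [0.636, 0.772, -0.008, -0.009]
wrist_force: [-0.5, 0.4, -1.0]
gripper_width: 0.598
t 9.28 tcp [534.2 119.8 150.2] yaw 11.04 shift mm [ 3.1  9.3 20. ] =units [0.15 0.47 1.  ] turn deg [-1.4  -0.24  0.17] units [-0.031 -0.005  0.004] F [-0.5  0.4 -1. ] w 0.598
```

```bash
python3 -m inch '[[[0.1,0.4,0.4],[-0.031,-0.005,0.004]],[[0.05,0.1,0.4],[0,0,0]],[[0,0,0.4],[0,0,0]],[[0,0,0.2],[0,0,0]],[[0,0,0],[0,0,0]]]'
python3 - <<'E'
from h import *; from workcell import *
go(542.3,124.6,90,10.86)
s=snapshot("scene"); np.savez("s2.npz",**s)
cv2.imwrite("pics/p1.png",cv2.resize(s["pixels"][180:310,300:460],None,fx=5,fy=4.6,interpolation=2))
E
```

```text
time_s: 9.7
tcp_pos: [541.9, 120.8, 118.8]
orientation: [0.638, 0.77, -0.002, -0.001]
wrist_force: [1.0, 0.7, -1.3]
gripper_width: 0.601
t 9.70 tcp [541.9 120.8 118.8] yaw 10.7 shift mm [ 3.7  1.2 28.8] =units [0.19 0.06 1.44] turn deg [-0.23  0.01 -0.16] units [-0.005  0.    -0.004] F [ 1.   0.7 -1.3] w 0.601
```

View pics/p1.png

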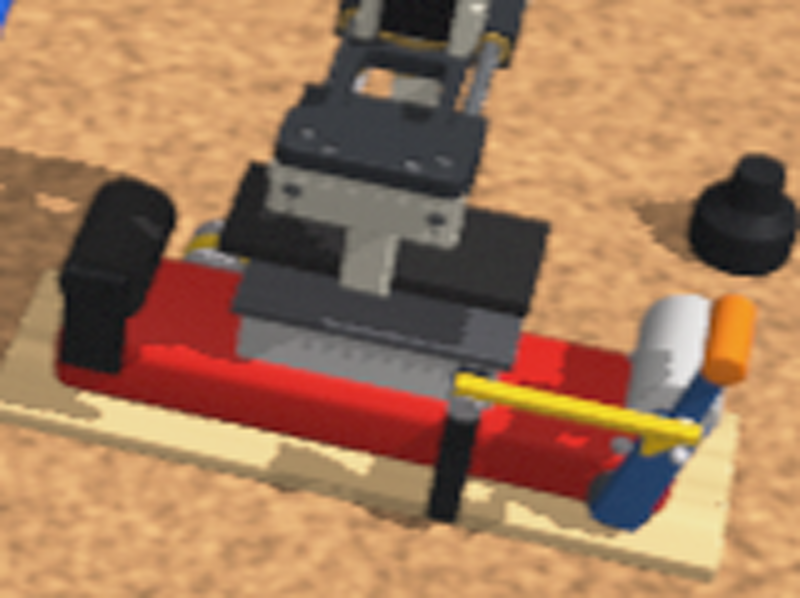

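Run:
```python
from h import *
s=dict(np.load("scene.npz"));t=dict(np.load("top.npz"))
a=np.radians(10.86);X=np.array([np.cos(a),np.sin(a)]);Y=np.array([-X[1],X[0]])
bed=np.array([542.3,124.6])
loc=lambda w:np.c_[(w[:,:2]-bed)@X,(w[:,:2]-bed)@Y].round(1)
print("bed scene nl nr fr fl",loc(ray(s,[(346.7,246.2),(402.2,259.6),(405.6,245.1),(352.2,233.3)],85)))
print("pad near-right top, far-right top",loc(ray(s,[(300+531/5,180+300/4.6),(300+548/5,180+222/4.6)],127.8)))
# subpixel scene bed: darker top vs lighter side
g=cv2.cvtColor(s["pixels"],cv2.COLOR_BGR2GRAY)
for u in (360,375,390): print(u,g[230:266,u])
for v in (244,250): print(v, s["pixels"][v,398:412].tolist())
```

```text
bed scene nl nr fr fl [[ 23.3 -56.1]
 [ 23.6  61.4]
 [-21.2  61.3]
 [-19.3 -54.3]]
pad near-right top, far-right top [[ 24.2  63. ]
 [-28.2  61.8]]
360 [126 122 117 103  91  89  90  87  89  90  92  89  88  90  90  91  92  88
  90  78  58  85 105 116 118 116 124 125 126 125 117 103  99  96  95  85]
375 [146 154 154 156 171 185 179 145  99  89  85  86  89  88  89  90  89  87
  92  89  89  88  92  63  64 105 111 118 126 126 127 127 127 127 114 101]
390 [173 168 162 157 156 170 181 184 180 183 169 112  88  86  86  88  87  87
  89  88  87  89  90  89  87  90  75  56  87 109 102  90  96 108 107 106]
244 [[91, 85, 86], [91, 87, 89], [93, 91, 93], [92, 94, 104], [94, 99, 110], [102, 107, 120], [102, 112, 132], [95, 117, 145], [102, 143, 189], [106, 156, 212], [103, 153, 207], [99, 146, 196], [93, 135, 183], [92, 134, 180]]
250 [[91, 88, 87], [91, 87, 86], [91, 86, 85], [91, 85, 85], [91, 87, 86], [91, 87, 86], [98, 118, 146], [105, 147, 195], [101, 149, 200], [97, 143, 192], [99, 144, 194], [103, 149, 202], [103, 151, 204], [101, 149, 199]]
```

Run:
```python
from h import *
s=dict(np.load("scene.npz"));t=dict(np.load("top.npz"))
top=lambda i:(i.max(2)<105)&(i.min(2)>50)&(i.max(2)-i.min(2)<25)
_,_,m=rect(s,(343,410,228,265),top,85,prt="bed scene")
_,_,m2=rect(t,(182,232,200,240),top,85,prt="bed top")
im=cv2.resize(s["pixels"][228:265,343:410],None,fx=8,fy=8); im[m==0]//=3
cv2.imwrite("pics/m4.png",im)
```

```text
bed scene cen 546.2 126.3 long-axis deg -79.18 rect [547.3 126.7] [ 55.2 118.3] 10.35 area 5882
bed top cen 542.2 124.5 long-axis deg -79.07 rect [542.1 124.9] [ 44.  118.1] 10.86 area 4890
```

View pics/m4.png

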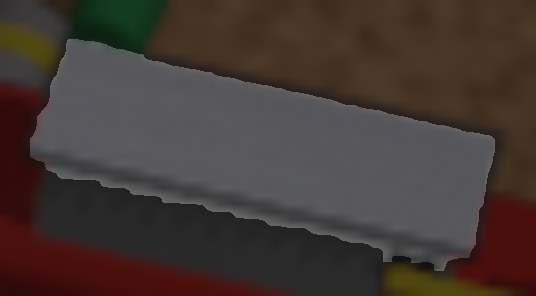

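```bash
python3 -m inch '[[[0.18,0.05,0.5],[-0.005,0,0.003]],[[0.1,0,0.4],[0,0,0]],[[0,0,0.25],[0,0,0]],[[0,0,0.1],[0,0,0]],[[0,0,0],[0,0,0]]]'
python3 - <<'E'
from h import *; 
go(542.3,125.2,86,10.86)
E
```

```text
time_s: 10.17
tcp_pos: [541.9, 126.6, 91.9]
orientation: [0.639, 0.769, 0.0, 0.0]
wrist_force: [0.4, 0.7, -1.4]
gripper_width: 0.598
t 10.17 tcp [541.9 126.6  91.9] yaw 10.53 shift mm [-1.5  0.2  5.9] =units [-0.07  0.01  0.29] turn deg [ 0.03  0.01 -0.33] units [ 0.001  0.    -0.007] F [ 0.4  0.7 -1.4] w 0.598
```

```bash
python3 -m inch '[[[-0.07,0.01,0.1],[0,0,-0.007]],[[0,0,0.1],[0,0,0]],[[0,0,0],[0,0,0]]]'
python3 - <<'E'
from h import *; 
go(542.3,125.2,86,10.86)
E
```

```text
time_s: 10.42
tcp_pos: [542.5, 125.2, 87.6]
orientation: [0.637, 0.771, 0.0, 0.0]
wrist_force: [0.4, -0.1, -1.6]
gripper_width: 0.598
t 10.42 tcp [542.5 125.2  87.6] yaw 10.89 shift mm [-0.  -0.2  1.6] =units [-0.   -0.01  0.08] turn deg [0.04 0.01 0.03] units [0.001 0.    0.001] F [ 0.4 -0.1 -1.6] w 0.598
```

```bash
python3 -m inch '[[[0,0,0.07],[0,0,0]],[[0,0,0.04],[0,0,0]],[[0,0,0],[0,0,0]]]'
python3 - <<'E'
from h import *; from workcell import *
go(542.3,125.2,86,10.86)
s=snapshot("scene"); np.savez("s2.npz",**s)
cv2.imwrite("pics/p2.png",cv2.resize(s["pixels"][200:300,320:440],None,fx=6,fy=6,interpolation=2))
E
```

```text
time_s: 10.67
tcp_pos: [542.8, 125.2, 86.2]
orientation: [0.637, 0.771, 0.0, 0.001]
wrist_force: [-0.2, -0.3, -0.2]
gripper_width: 0.595
t 10.67 tcp [542.8 125.2  86.2] yaw 10.89 shift mm [ 0.1 -0.5  0.2] =units [ 0.   -0.02  0.01] turn deg [0.08 0.02 0.03] units [0.002 0.    0.001] F [-0.2 -0.3 -0.2] w 0.595
```

View pics/p2.png

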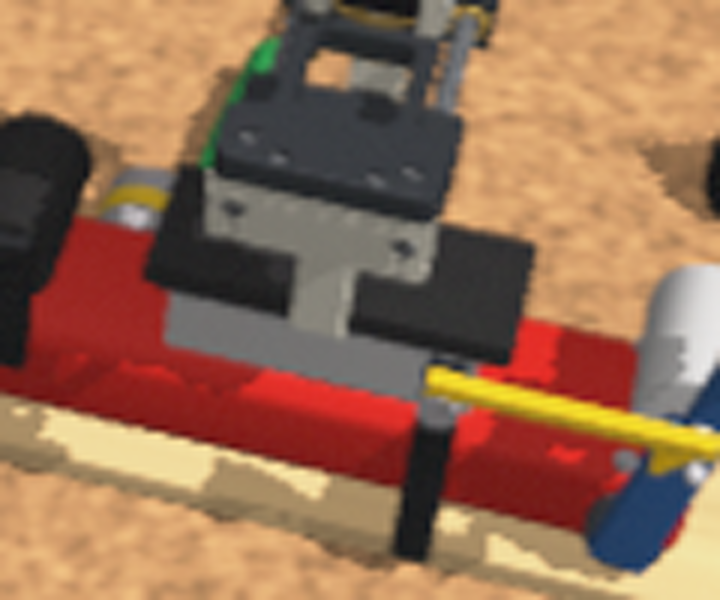

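```bash
python3 -m inch '[[[0,0,0.05],[0,0,0]],[[0,0,0],[0,0,0]],[[0,0,0],[0,0,0]],[[0,0,0],[0,0,0]],[[0,0,0],[0,0,0]],[[0,0,0],[0,0,0]]]' 0.9
python3 -m inch '[[[0,0,-0.2],[0,0,0]],[[0,0,-0.6],[0,0,0]],[[0,0,-0.8],[0,0,0]],[[0,0,-0.8],[0,0,0]],[[-0.3,0,-0.8],[0,0,0]],[[-0.6,0.1,-0.5],[0,0,0]],[[-1,0.1,0],[0,0,0]],[[-1,0.1,0],[0,0,0]],[[-1,0.1,0],[0,0,0]],[[-1,0.1,0],[0,0,0]]]'
python3 - <<'E'
from h import *
go(630.6,-198.3,160,-4)
E
```

```text
time_s: 11.22
tcp_pos: [543.3, 125.3, 85.4]
orientation: [0.637, 0.771, 0.001, 0.001]
wrist_force: [-0.8, -0.2, 0.5]
gripper_width: 0.939
time_s: 12.05
tcp_pos: [572.5, 30.7, 172.6]
orientation: [0.635, 0.773, 0.003, 0.003]
wrist_force: [0.2, 1.0, -1.0]
gripper_width: 0.948
t 12.05 tcp [572.5  30.7 172.6] yaw 11.19 shift mm [-235.9   12.5   12.9] =units [-11.8    0.62   0.65] turn deg [ 4.800e-01 -1.000e-02  1.519e+01] units [ 0.011 -0.     0.337] F [ 0.2  1.  -1. ] w 0.948
```

```bash
python3 -m inch '[[[-0.9,0.1,0],[0.01,0,0.113]],[[-0.9,0.2,0],[0,0,0.113]],[[-0.9,0.25,0],[0,0,0.113]],[[-0.9,0.3,0],[0,0,0]],[[-0.9,0.3,0],[0,0,0]],[[-0.9,0.3,0],[0,0,0]],[[-0.9,0.3,0],[0,0,0]],[[-0.9,0.3,0],[0,0,0]],[[-0.9,0.3,0],[0,0,0]],[[-0.9,0.3,0],[0,0,0]]]'
python3 - <<'E'
from h import *;from workcell import *
go(630.6,-198.3,100,-4)
t=snapshot("top");np.savez("t3.npz",**t)
cv2.imwrite("pics/t3.png",cv2.resize(t["pixels"][140:260,140:320],None,fx=4.4,fy=4.4,interpolation=2))
E
```

```text
time_s: 12.88
tcp_pos: [623.2, -160.9, 186.0]
orientation: [0.736, 0.676, 0.003, 0.004]
wrist_force: [0.5, -0.2, 0.8]
gripper_width: 0.953
t 12.88 tcp [ 623.2 -160.9  186. ] yaw -4.86 shift mm [-36.5   9.7  86.1] =units [-1.82  0.49  4.31] turn deg [ 0.54  0.08 -0.86] units [ 0.012  0.002 -0.019] F [ 0.5 -0.2  0.8] w 0.953
```

View pics/t3.png

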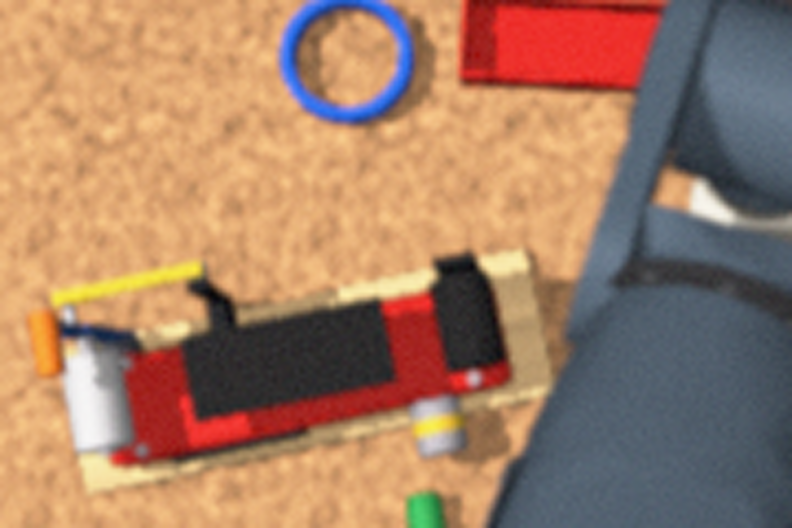

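Run:
```python
from h import *
t=dict(np.load("t3.npz"))
x0,x1,y0,y1=(180,232,205,238)
_,_,m=rect(t,(180,232,205,238),lambda i:i.max(2)<62,94,prt="pad on bed(62)")
_,_,m=rect(t,(180,232,205,238),lambda i:i.max(2)<90,94,prt="pad on bed(90)")
im=cv2.resize(t["pixels"][205:238,180:232],None,fx=8,fy=8); im[m==0]//=3
cv2.imwrite("pics/m5.png",im)
```

```text
pad on bed(62) cen 544.3 127.7 long-axis deg -84.70 rect [557.8 127.8] [ 82.6 126.4] 9.42 area 6503
pad on bed(90) cen 544.4 127.9 long-axis deg -85.26 rect [556.4 127.5] [ 84.  130.2] 8.46 area 7089
```

View pics/m5.png

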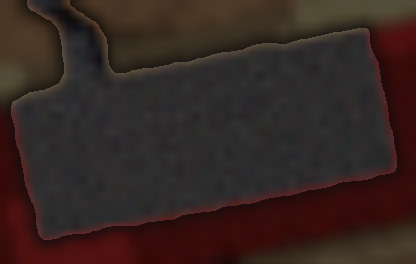

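Run:
```python
from h import *
t=dict(np.load("t3.npz"))
c=(np.array([(12,102),(368,28),(396,169),(42,240)])+.5)/8-.5+[180,205]
w=ray(t,c,95)[:,:2]; print(w.round(1),w.mean(0)); 
print([np.degrees(np.arctan2(*(w[a]-w[b])[::-1])).round(2) for a,b in((0,1),(3,2),(0,3),(1,2))],[np.linalg.norm(w[a]-w[b]).round(1) for a,b in((0,1),(3,2),(0,3),(1,2))])
```

```text
[[554.2 191.8]
 [578.3  67.9]
 [528.9  58.3]
 [506.  181. ]] [541.8584992 124.7584536]
[np.float64(101.0), np.float64(100.57), np.float64(12.63), np.float64(11.0)] [np.float64(126.2), np.float64(124.8), np.float64(49.4), np.float64(50.3)]
```

```bash
python3 -m inch '[[[-0.9,0.24,0.4],[0.012,0.002,-0.019]],[[-0.7,0.2,0.9],[0,0,0]],[[-0.15,0.02,0.9],[0,0,0]],[[0,0,0.8],[0,0,0]],[[0,0,0.8],[0,0,0]],[[0,0,0.3],[0,0,0]],[[0,0,0],[0,0,0]]]' 1
python3 - <<'E'
from h import *
go(630.6,-198,2,-4)
E
```

```text
time_s: 13.52
tcp_pos: [632.2, -203.5, 109.5]
orientation: [0.733, 0.681, 0.002, 0.004]
wrist_force: [-0.5, -0.1, 0.1]
gripper_width: 1.001
t 13.52 tcp [ 632.2 -203.5  109.5] yaw -4.23 shift mm [  5.7  -2.8 107.4] =units [ 0.29 -0.14  5.37] turn deg [ 0.45  0.18 -0.23] units [ 0.01   0.004 -0.005] F [-0.5 -0.1  0.1] w 1.001
```

```bash
python3 -m inch '[[[0.29,-0.14,0.8],[0.01,0.004,-0.005]],[[0.05,0,0.9],[0,0,0]],[[0,0,0.9],[0,0,0]],[[0,0,0.9],[0,0,0]],[[0,0,0.8],[0,0,0]],[[0,0,0.3],[0,0,0]],[[0,0,0.1],[0,0,0]],[[0,0,0],[0,0,0]]]' 1
python3 - <<'E'
from h import *
go(630.6,-198,2,-4)
E
```

```text
time_s: 14.18
tcp_pos: [632.2, -193.0, 15.6]
orientation: [0.73, 0.683, 0.001, 0.002]
wrist_force: [-1.1, 0.4, 0.3]
gripper_width: 1.002
t 14.18 tcp [ 632.2 -193.    15.6] yaw -3.8 shift mm [-5.1 -1.3 13.6] =units [-0.26 -0.07  0.68] turn deg [0.28 0.04 0.2 ] units [0.006 0.001 0.005] F [-1.1  0.4  0.3] w 1.002
```

```bash
python3 -m inch '[[[-0.2,-0.07,0],[0.006,0,0.005]],[[0,0,0.3],[0,0,0]],[[0,0,0.2],[0,0,0]],[[0,0,0],[0,0,0]]]' 1
python3 - <<'E'
from h import *
go(630.6,-198,1.5,-4)
E
```

```text
time_s: 14.52
tcp_pos: [632.0, -197.6, 8.1]
orientation: [0.732, 0.682, 0.001, 0.002]
wrist_force: [0.5, -0.9, 0.6]
gripper_width: 1.003
t 14.52 tcp [ 632.  -197.6    8.1] yaw -4.03 shift mm [-0.4 -1.4  6.6] =units [-0.02 -0.07  0.33] turn deg [ 0.22  0.12 -0.03] units [ 0.005  0.003 -0.001] F [ 0.5 -0.9  0.6] w 1.003
```

```bash
python3 -m inch '[[[0,-0.07,0.2],[0.005,0.003,0]],[[0,0,0.15],[0,0,0]],[[0,0,0],[0,0,0]]]' 0.5
python3 - <<'E'
from h import *
go(630.6,-198,1.5,-4)
E
```

```text
time_s: 14.77
tcp_pos: [630.8, -197.8, 1.0]
orientation: [0.732, 0.682, 0.0, 0.0]
wrist_force: [0.3, 1.4, 0.9]
gripper_width: 0.836
t 14.77 tcp [ 630.8 -197.8    1. ] yaw -4.04 shift mm [-0.2 -0.2 -0.5] =units [-0.01 -0.01 -0.03] turn deg [ 0.03 -0.01 -0.04] units [ 0.001 -0.    -0.001] F [0.3 1.4 0.9] w 0.836
```

```bash
python3 -m inch '[[[0,0,0],[0,0,0]],[[0,0,0],[0,0,0]],[[0,0,0],[0,0,0]],[[0,0,0],[0,0,0]],[[0,0,0],[0,0,0]],[[0,0,0],[0,0,0]],[[0,0,0],[0,0,0]],[[0,0,0],[0,0,0]]]' -0.2 35
python3 - <<'E'
from h import *
go(630.6,-198,1.5,-4)
E
```

```text
time_s: 15.43
tcp_pos: [630.8, -197.7, 0.8]
orientation: [0.732, 0.682, 0.0, 0.0]
wrist_force: [-0.5, -0.8, -0.0]
gripper_width: 0.6
t 15.43 tcp [ 630.8 -197.7    0.8] yaw -4.04 shift mm [-0.3 -0.1 -0.7] =units [-0.01 -0.01 -0.03] turn deg [ 0.02 -0.01 -0.04] units [ 0.    -0.    -0.001] F [-0.5 -0.8 -0. ] w 0.6
```

```bash
python3 -m inch '[[[0,0,-0.6],[0,0,0]],[[0,0,-1],[0,0,0]],[[0,0,-1],[0,0,0]],[[0,0,-1],[0,0,0]],[[0,0,-1],[0,0,0]],[[0,0,-1],[0,0,0]],[[0,0,-1],[0,0,-0.11]],[[0,0,-0.8],[0,0,-0.11]],[[0.3,0,-0.2],[0,0,-0.11]],[[0.5,0,0],[0,0,0]]]'
python3 - <<'E'
from h import *
go(543,125.3,150,10.86)
E
```

```text
time_s: 16.27
tcp_pos: [627.0, -182.2, 166.8]
orientation: [0.634, 0.774, 0.0, 0.0]
wrist_force: [-0.1, -0.2, -1.7]
gripper_width: 0.594
t 16.27 tcp [ 627.  -182.2  166.8] yaw 11.35 shift mm [318.1 -21.9  16.8] =units [15.9  -1.09  0.84] turn deg [ 0.02 -0.01  0.49] units [ 0.    -0.     0.011] F [-0.1 -0.2 -1.7] w 0.594
```

```bash
python3 -m inch '[[[0.9,-0.07,0],[0,0,0.011]],[[0.9,-0.07,0],[0,0,0]],[[0.9,-0.07,0],[0,0,0]],[[0.9,-0.07,0],[0,0,0]],[[0.9,-0.07,0],[0,0,0]],[[0.9,-0.07,0],[0,0,0]],[[0.9,-0.07,0],[0,0,0]],[[0.9,-0.07,0],[0,0,0]],[[0.9,-0.07,0],[0,0,0]],[[0.9,-0.07,0],[0,0,0]]]'
python3 - <<'E'
from h import *
go(543,125.3,150,10.86)
E
```

```text
time_s: 17.1
tcp_pos: [574.9, 3.6, 168.2]
orientation: [0.65, 0.76, -0.0, -0.001]
wrist_force: [-0.7, 0.7, -2.3]
gripper_width: 0.596
t 17.10 tcp [574.9   3.6 168.2] yaw 8.96 shift mm [125.1 -12.5  18.4] =units [ 6.26 -0.63  0.92] turn deg [-0.1  -0.07 -1.9 ] units [-0.002 -0.002 -0.042] F [-0.7  0.7 -2.3] w 0.596
```

```bash
python3 -m inch '[[[0.9,-0.1,0],[0,0,-0.042]],[[0.9,-0.05,0],[0,0,0]],[[0.9,-0.05,0],[0,0,0]],[[0.9,-0.05,0.2],[0,0,0]],[[0.9,-0.05,0.3],[0,0,0]],[[0.6,-0.05,0.5],[0,0,0]],[[0.2,0,0.5],[0,0,0]],[[0,0,0.2],[0,0,0]],[[0,0,0],[0,0,0]]]'
python3 - <<'E'
from h import *
go(543,125.3,105,10.86)
E
```

```text
time_s: 17.85
tcp_pos: [541.6, 117.9, 133.3]
orientation: [0.644, 0.765, -0.001, -0.003]
wrist_force: [0.6, 0.4, -1.3]
gripper_width: 0.599
t 17.85 tcp [541.6 117.9 133.3] yaw 9.75 shift mm [ 7.   2.8 28.4] =units [0.35 0.14 1.42] turn deg [-0.28 -0.14 -1.11] units [-0.006 -0.003 -0.025] F [ 0.6  0.4 -1.3] w 0.599
```

```bash
python3 -m inch '[[[0.33,0.14,0.3],[-0.006,-0.003,-0.025]],[[0.05,0,0.5],[0,0,0]],[[0,0,0.3],[0,0,0]],[[0,0,0.1],[0,0,0]],[[0,0,0],[0,0,0]]]'
python3 - <<'E'
from h import *; from workcell import *
go(543,125.3,98,10.86)
s=snapshot("scene"); np.savez("s4.npz",**s)
cv2.imwrite("pics/p4.png",cv2.resize(s["pixels"][200:300,320:440],None,fx=6,fy=6,interpolation=2))
E
```

```text
time_s: 18.27
tcp_pos: [543.8, 124.6, 107.0]
orientation: [0.638, 0.77, -0.0, 0.0]
wrist_force: [-0.3, -0.6, -0.6]
gripper_width: 0.597
t 18.27 tcp [543.8 124.6 107. ] yaw 10.76 shift mm [ 0.8 -0.7  9. ] =units [ 0.04 -0.03  0.45] turn deg [ 0.02  0.02 -0.1 ] units [ 0.     0.001 -0.002] F [-0.3 -0.6 -0.6] w 0.597
```

View pics/p4.png

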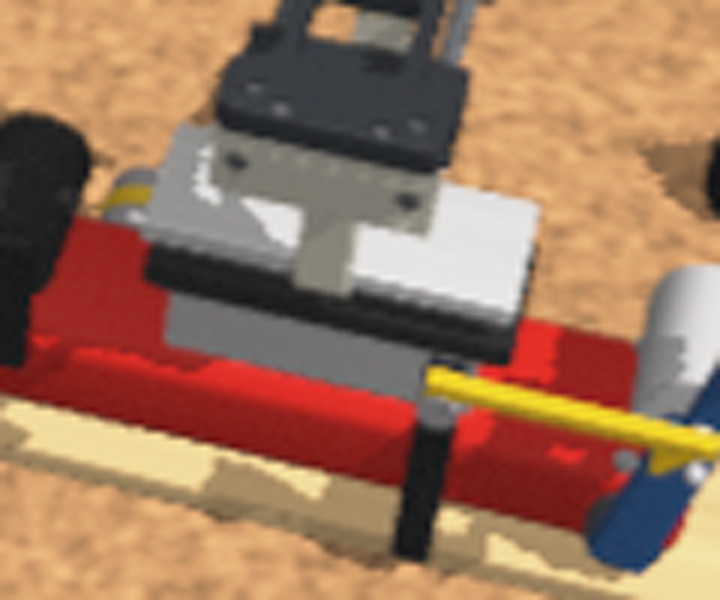

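```bash
python3 -m inch '[[[0.03,-0.03,0.2],[0,0,-0.002]],[[0,0,0.2],[0,0,0]],[[0,0,0.08],[0,0,0]],[[0,0,0],[0,0,0]]]'
python3 - <<'E'
from h import *
go(543,125.3,96,10.86)
E
```

```text
time_s: 18.65
tcp_pos: [543.6, 124.6, 97.3]
orientation: [0.637, 0.771, 0.0, 0.001]
wrist_force: [1.4, 0.5, -1.7]
gripper_width: 0.595
t 18.65 tcp [543.6 124.6  97.3] yaw 10.8 shift mm [ 0.8 -0.5  1.3] =units [ 0.04 -0.03  0.06] turn deg [ 0.09  0.03 -0.06] units [ 0.002  0.001 -0.001] F [ 1.4  0.5 -1.7] w 0.595
```

```bash
python3 -m inch '[[[0.04,-0.02,0.06],[0.002,0,0]],[[0,0,0.05],[0,0,0]],[[0,0,0],[0,0,0]]]'
python3 - <<'E'
from h import *; from workcell import *
go(543,125.3,96,10.86)
s=snapshot("scene"); np.savez("s4.npz",**s)
cv2.imwrite("pics/p5.png",cv2.resize(s["pixels"][210:290,330:430],None,fx=8,fy=7,interpolation=2))
E
```

```text
time_s: 18.9
tcp_pos: [543.2, 125.5, 96.0]
orientation: [0.637, 0.77, -0.0, 0.0]
wrist_force: [-0.9, 0.0, -1.5]
gripper_width: 0.597
t 18.90 tcp [543.2 125.5  96. ] yaw 10.8 shift mm [-0.1 -0.3 -0. ] =units [-0.01 -0.01 -0.  ] turn deg [ 0.01  0.03 -0.06] units [ 0.     0.001 -0.001] F [-0.9  0.  -1.5] w 0.597
```

View pics/p5.png

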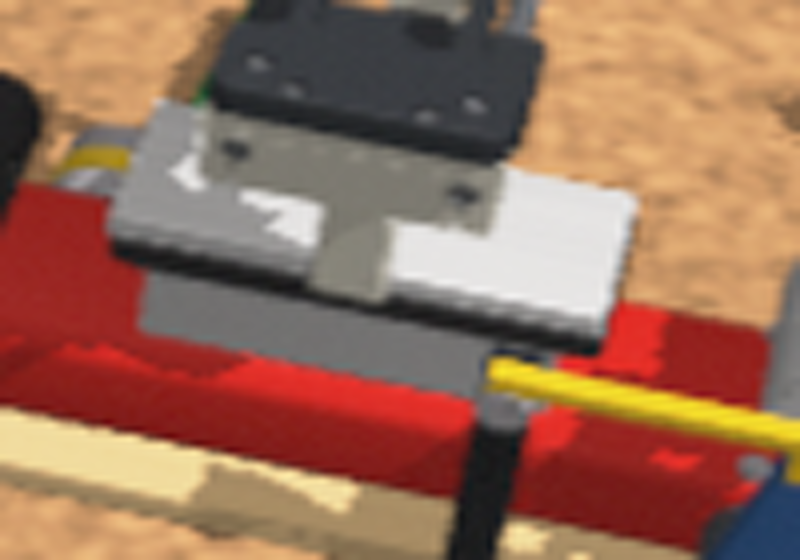

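```bash
python3 -m inch '[[[0,0,0.05],[0,0,0]],[[0,0,0],[0,0,0]],[[0,0,0],[0,0,0]],[[0,0,0],[0,0,0]],[[0,0,0.1],[0,0,0]],[[0,0,0.15],[0,0,0]],[[0,0,0.1],[0,0,0]],[[0,0,0],[0,0,0]]]' 0.45
python3 - <<'E'
from h import *
go(543,125.3,88,10.86)
E
```

```text
time_s: 19.62
tcp_pos: [544.0, 125.6, 87.6]
orientation: [0.637, 0.771, 0.001, 0.001]
wrist_force: [0.1, 0.1, 0.6]
gripper_width: 0.725
t 19.62 tcp [544.  125.6  87.6] yaw 10.8 shift mm [-0.2 -1.  -0.4] =units [-0.01 -0.05 -0.02] turn deg [ 0.13  0.03 -0.06] units [ 0.003  0.001 -0.001] F [0.1 0.1 0.6] w 0.725
```

```bash
python3 -m inch '[[[0,-0.05,0],[0.003,0,-0.001]],[[0,0,0],[0,0,0]],[[0,0,0],[0,0,0]],[[0,0,0],[0,0,0]],[[0,0,0],[0,0,0]],[[0,0,0],[0,0,0]],[[0,0,0],[0,0,0]]]' -0.1 10
python3 - <<'E'
from h import *
go(543,125.3,88,10.86)
E
python3 -m inch '[[[0,0,0],[0,0,0]],[[0,0,0],[0,0,0]],[[0,0,0],[0,0,0]],[[0,0,0],[0,0,0]],[[0,0,-0.3],[0,0,0]],[[0,0,-0.8],[0,0,0]],[[0,0,-0.8],[0,0,0]],[[0,0,-0.8],[0,0,0]],[[0,0,-0.8],[0,0,0]],[[0,0,-0.8],[0,0,0]]]' 0.8
python3 - <<'E'
from h import *
go(543,125.3,88,10.86)
E
```

```text
time_s: 20.2
tcp_pos: [542.8, 125.4, 87.3]
orientation: [0.637, 0.771, -0.0, 0.0]
wrist_force: [0.4, 0.1, -0.5]
gripper_width: 0.604
t 20.20 tcp [542.8 125.4  87.3] yaw 10.85 shift mm [-0.1  0.1 -0.7] =units [-0.01  0.01 -0.04] turn deg [-0.04  0.03 -0.01] units [-0.001  0.001 -0.   ] F [ 0.4  0.1 -0.5] w 0.604
time_s: 21.03
tcp_pos: [541.0, 125.2, 175.6]
orientation: [0.637, 0.771, -0.003, -0.002]
wrist_force: [-0.4, -0.1, -1.2]
gripper_width: 0.903
t 21.03 tcp [541.  125.2 175.6] yaw 10.85 shift mm [-0.2  2.6 87.6] =units [-0.01  0.13  4.38] turn deg [-0.39  0.02 -0.01] units [-0.009  0.    -0.   ] F [-0.4 -0.1 -1.2] w 0.903
```

```bash
python3 -m inch '[[[0.6,0.1,0],[-0.009,0,0]],[[1,0.2,0],[0,0,0]],[[1,0.2,0],[0,0,0]],[[1,0.2,0],[0,0,0]],[[1,0.2,0],[0,0,0]],[[1,0.2,0],[0,0,0]],[[1,0.2,0],[0,0,0]],[[1,0.2,0],[0,0,0]],[[1,0.2,0],[0,0,0]],[[0.2,0,0],[0,0,0]]]' -1 20
python3 - <<'E'
from h import *; from workcell import *
go(538.9,312.7,128,10.86)
t=snapshot("top");s=snapshot("scene"); np.savez("s6.npz",**s);np.savez("t6.npz",**t)
cv2.imwrite("pics/p6.png",cv2.resize(s["pixels"][200:300,330:460],None,fx=6,fy=6,interpolation=2))
cv2.imwrite("pics/p7.png",cv2.resize(t["pixels"][180:260,130:270],None,fx=5.7,fy=5.7,interpolation=2))
E
```

```text
time_s: 21.87
tcp_pos: [540.2, 317.6, 176.9]
orientation: [0.638, 0.77, 0.003, 0.002]
wrist_force: [0.9, -0.1, -0.6]
gripper_width: 0.23
t 21.87 tcp [540.2 317.6 176.9] yaw 10.68 shift mm [-4.6 -2.5 48.9] =units [-0.23 -0.13  2.44] turn deg [ 0.46 -0.04 -0.18] units [ 0.01  -0.001 -0.004] F [ 0.9 -0.1 -0.6] w 0.23
```

View pics/p6.png

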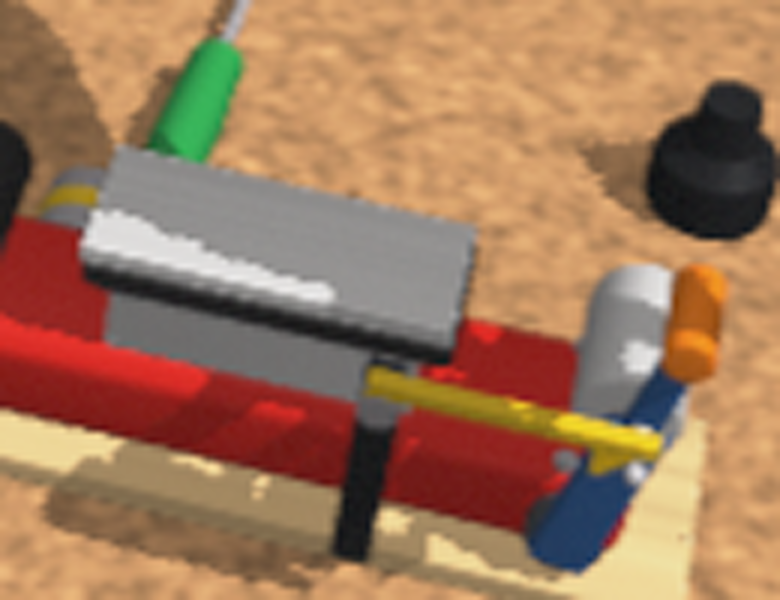

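View pics/p7.png

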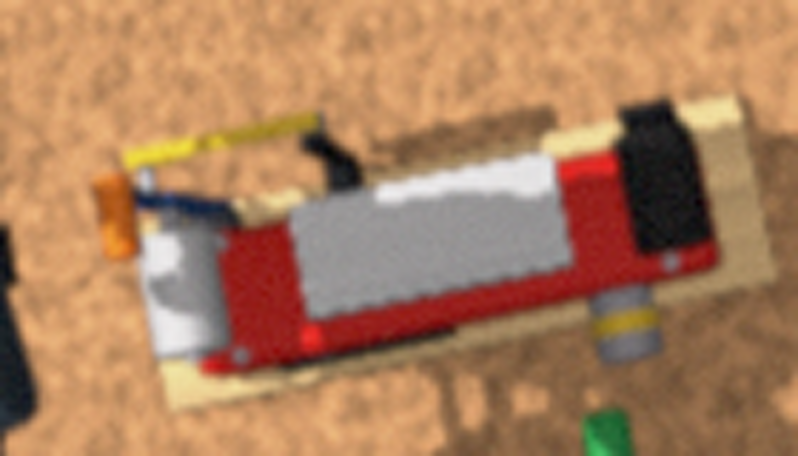

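```bash
python3 - <<'E'
from h import *
t=dict(np.load("t6.npz"));s=dict(np.load("s6.npz"))
f=lambda i:(i.max(2)-i.min(2)<38)&(i.min(2)>95)
_,_,m=rect(t,(178,235,202,240),f,103,prt="plate top")
c,_=cv2.findContours(m,0,2); print([np.round(x,1) for x in (cv2.minAreaRect(max(c,key=cv2.contourArea))[1],)],"bed 542.2 124.7, -79.1")
_,_,m=rect(s,(340,412,222,262),f,103,prt="plate scene")
im=cv2.resize(s["pixels"][222:262,340:412],None,fx=8,fy=8); im[m==0]//=3
cv2.imwrite("pics/m6.png",im)
E
python3 -m inch '[[[-0.23,-0.13,0.3],[0.01,0,-0.004]],[[0,0,0.6],[0,0,0]],[[0,0,0.6],[0,0,0]],[[0,0,0.3],[0,0,0]],[[0,0,0],[0,0,0]]]' -1
python3 - <<'E'
from h import *
go(538.9,312.7,128,10.86)
E
```

```text
plate top cen 543.3 123.9 long-axis deg -78.88 rect [543.3 124.3] [ 59.  131.2] 10.9 area 7411
[array([169.8, 380.1])] bed 542.2 124.7, -79.1
plate scene cen 545.8 123.5 long-axis deg -79.27 rect [546.5 119.5] [ 64.  143.7] 10.76 area 8166
time_s: 22.38
tcp_pos: [537.7, 306.2, 136.0]
orientation: [0.638, 0.77, -0.002, -0.001]
wrist_force: [-0.1, -0.7, 0.1]
gripper_width: 0.008
t 22.38 tcp [537.7 306.2 136. ] yaw 10.71 shift mm [6.2 2.4 8. ] =units [0.31 0.12 0.4 ] turn deg [-0.18  0.07 -0.15] units [-0.004  0.002 -0.003] F [-0.1 -0.7  0.1] w 0.008
```

View pics/m6.png

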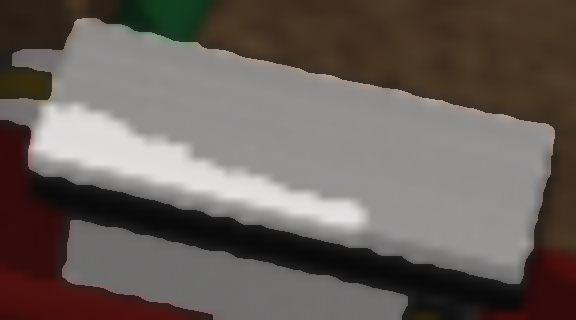

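```bash
python3 -m inch '[[[0,0.1,0.25],[-0.004,0,-0.003]],[[0,0,0.12],[0,0,0]],[[-0.5,0,0],[0,0,0]],[[-0.5,0,0],[0,0,0]],[[0,0,0],[0,0,0]]]' -1
python3 - <<'E'
from h import *
go(544.8,281.8,128,10.86) # local (32,153.5)
E
```

```text
time_s: 22.8
tcp_pos: [544.0, 284.5, 127.1]
orientation: [0.637, 0.771, -0.001, 0.0]
wrist_force: [0.4, 0.4, -0.2]
gripper_width: 0.004
t 22.80 tcp [544.  284.5 127.1] yaw 10.83 shift mm [-2.8  0.2 -0.9] =units [-0.14  0.01 -0.05] turn deg [-0.04  0.07 -0.03] units [-0.001  0.002 -0.001] F [ 0.4  0.4 -0.2] w 0.004
```

```bash
python3 -m inch '[[[-0.2,0,-0.05],[0,0,0]],[[-0.2,0,0],[0,0,0]],[[0,0,0],[0,0,0]]]' -1
python3 - <<'E'
from h import *; from workcell import *
go(544.8,281.8,129,10.86)
s=snapshot("scene")
cv2.imwrite("pics/p8.png",cv2.resize(s["pixels"][190:300,350:480],None,fx=5.4,fy=5.4,interpolation=2))
E
```

```text
time_s: 23.05
tcp_pos: [545.4, 277.8, 129.1]
orientation: [0.638, 0.77, 0.002, -0.002]
wrist_force: [-1.6, 7.0, -5.5]
gripper_width: 0.007
t 23.05 tcp [545.4 277.8 129.1] yaw 10.72 shift mm [4.  0.1 0.1] =units [0.2  0.01 0.01] turn deg [ 0.03 -0.25 -0.14] units [ 0.001 -0.006 -0.003] F [-1.6  7.  -5.5] w 0.007
```

View pics/p8.png

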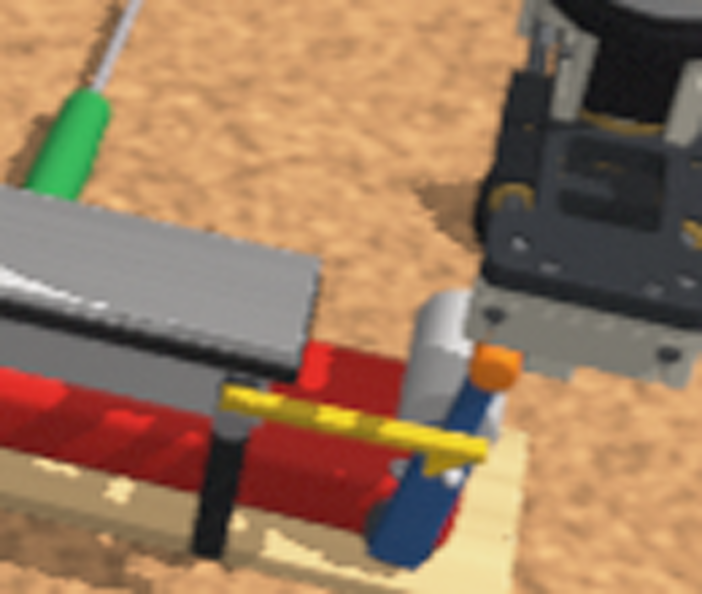

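```bash
python3 -m inch '[[[-0.4,0,0],[0,0,0]],[[-0.4,0,0],[0,0,0]],[[-0.4,0,0],[0,0,0]]]' -1
python3 - <<'E'
from h import *
go(552.6,241.1,129,10.86) # local (32,112)
E
```

```text
time_s: 23.35
tcp_pos: [549.3, 259.7, 131.5]
orientation: [0.638, 0.77, 0.006, -0.004]
wrist_force: [-2.9, 9.9, -2.5]
gripper_width: 0.006
t 23.35 tcp [549.3 259.7 131.5] yaw 10.77 shift mm [-18.9  -0.2   2.2] =units [-0.94 -0.01  0.11] turn deg [ 0.25 -0.82 -0.09] units [ 0.006 -0.018 -0.002] F [-2.9  9.9 -2.5] w 0.006
```

```bash
python3 -m inch '[[[-0.4,0,0.05],[0,-0.015,0]],[[-0.4,0,0.05],[0,0,0]],[[0,0,0],[0,0,0]]]' -1
python3 - <<'E'
from h import *; from workcell import *
go(552.6,241.1,129,10.86)
s=snapshot("scene");t=snapshot("top");np.savez("t9.npz",**t)
cv2.imwrite("pics/p9.png",cv2.resize(s["pixels"][190:300,350:480],None,fx=5.4,fy=5.4,interpolation=2))
E
```

```text
time_s: 23.6
tcp_pos: [551.8, 247.0, 131.6]
orientation: [0.638, 0.77, 0.006, -0.002]
wrist_force: [-1.3, 12.2, -8.8]
gripper_width: 0.004
t 23.60 tcp [551.8 247.  131.6] yaw 10.7 shift mm [-6.  -0.3  2.5] =units [-0.3  -0.02  0.12] turn deg [ 0.41 -0.63 -0.16] units [ 0.009 -0.014 -0.003] F [-1.3 12.2 -8.8] w 0.004
```

View pics/p9.png

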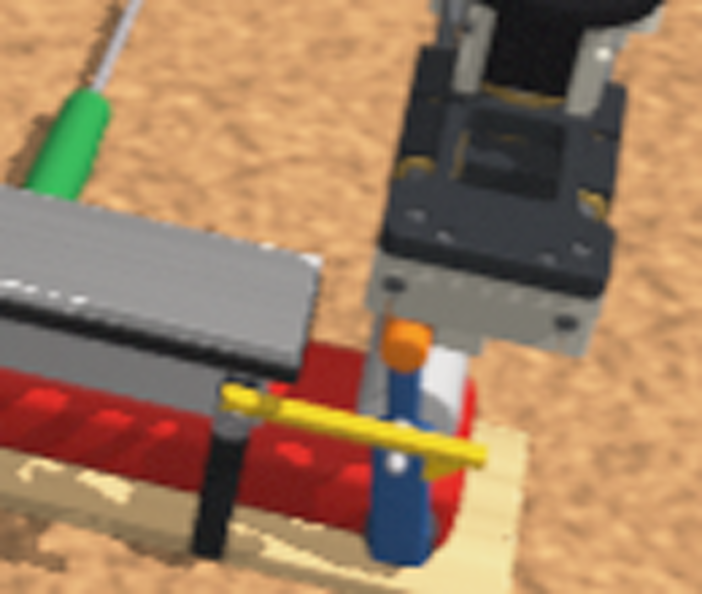

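Run:
```python
from h import *
s=dict(np.load("scene.npz"));a=np.radians(10.86);X=np.array([np.cos(a),np.sin(a)]);Y=np.array([-X[1],X[0]])
L=lambda uv,z:[(round(float((w[:2]-[542.3,125])@X),1),round(float((w[:2]-[542.3,125])@Y),1)) for w in ray(s,uv,z)]
p=lambda x,y:(350+x/5.4,190+y/5.4)
print("bar end centre rest(p6)",L([(330+694/6,200+355/6)],138),"at first touch",L([p(497,369)],138),"now",L([p(407,346)],139))
```

```text
bar end centre rest(p6) [(48.1, 140.5)] at first touch [(48.1, 133.7)] now [(48.2, 101.7)]
```

```bash
python3 -m inch '[[[-0.2,0,0.08],[0,-0.01,0]],[[0,0,0],[0,0,0]],[[0,0,0],[0,0,0]],[[0,0,0],[0,0,0]],[[0,0,0],[0,0,0]],[[0,0,0],[0,0,0]]]' -1
python3 - <<'E'
from h import *; from workcell import *
go(552.6,241.1,129,10.86)
s=snapshot("scene");t=snapshot("top")
cv2.imwrite("pics/p10.png",np.vstack([cv2.resize(s["pixels"][200:300,330:480],(780,520),interpolation=2)]))
cv2.imwrite("pics/p11.png",cv2.resize(s["pixels"],None,fx=1.3,fy=1.3))
E
python3 -c "
from h import *;go(552.6,241.1,129,10.86)"
```

```text
time_s: 24.2
tcp_pos: [550.9, 252.6, 131.6]
orientation: [0.638, 0.77, 0.011, -0.004]
wrist_force: [-0.7, 10.4, -5.1]
gripper_width: 0.005
t 24.20 tcp [550.9 252.6 131.6] yaw 10.65 shift mm [-11.6  -0.5   2.3] =units [-0.58 -0.02  0.12] turn deg [ 0.65 -1.17 -0.2 ] units [ 0.014 -0.026 -0.005] F [-0.7 10.4 -5.1] w 0.005
t 24.30 tcp [550.9 252.6 131.6] yaw 10.65 shift mm [-11.7  -0.5   2.3] =units [-0.58 -0.02  0.12] turn deg [ 0.65 -1.17 -0.2 ] units [ 0.015 -0.026 -0.004] F [-0.4 11.8 -4.7] w 0.002
```

View pics/p10.png

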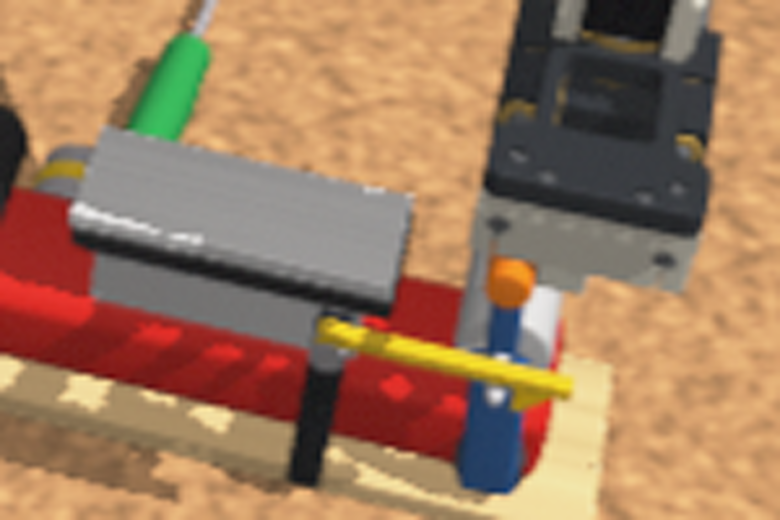

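View pics/p11.png

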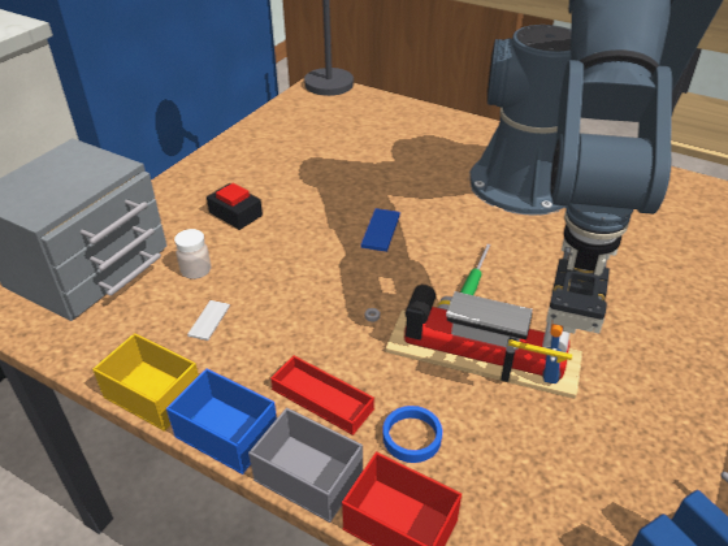

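```bash
python3 -m inch '[[[-0.4,0,0.1],[0,-0.02,0]],[[-0.4,0,0],[0,0,0]],[[-0.35,0,0],[0,0,0]]]' -1
python3 - <<'E'
from h import *; from workcell import *
for i in range(5): snapshot("top"); go(552.6,241.1,129,10.86)
E
```

```text
time_s: 24.55
tcp_pos: [554.0, 237.8, 130.5]
orientation: [0.639, 0.769, 0.012, -0.002]
wrist_force: [-8.5, 54.2, -10.0]
gripper_width: 0.005
t 24.60 tcp [553.9 238.5 130.5] yaw 10.58 shift mm [ 2.8 -0.8  1.5] =units [ 0.14 -0.04  0.08] turn deg [ 0.87 -1.21 -0.28] units [ 0.019 -0.027 -0.006] F [-4.8 33.  -8.1] w 0.007
t 24.65 tcp [553.9 238.5 130.5] yaw 10.61 shift mm [ 2.8 -0.8  1.5] =units [ 0.14 -0.04  0.08] turn deg [ 0.86 -1.14 -0.24] units [ 0.019 -0.025 -0.005] F [-3.4 32.7 -7.3] w 0.008
t 24.70 tcp [553.9 238.5 130.5] yaw 10.63 shift mm [ 2.7 -0.8  1.5] =units [ 0.14 -0.04  0.08] turn deg [ 0.86 -1.1  -0.22] units [ 0.019 -0.024 -0.005] F [-4.3 32.2 -7.8] w 0.006
t 24.75 tcp [553.9 238.5 130.5] yaw 10.65 shift mm [ 2.7 -0.8  1.5] =units [ 0.14 -0.04  0.08] turn deg [ 0.86 -1.08 -0.2 ] units [ 0.019 -0.024 -0.005] F [-4.1 32.3 -7.4] w 0.005
t 24.80 tcp [553.9 238.5 130.5] yaw 10.66 shift mm [ 2.7 -0.8  1.5] =units [ 0.14 -0.04  0.08] turn deg [ 0.86 -1.07 -0.19] units [ 0.019 -0.024 -0.004] F [-4.3 31.7 -7.7] w 0.0
```

```bash
python3 -m inch '[[[0.03,0,0],[0,0,0]]]' -1
python3 - <<'E'
from h import *; from workcell import *
for i in range(3): snapshot("top"); go(552.6,241.1,129,10.86)
s=snapshot("scene")
cv2.imwrite("pics/p12.png",cv2.resize(s["pixels"][200:300,330:480],(780,520),interpolation=2))
t=snapshot("top"); cv2.imwrite("pics/p13.png",cv2.resize(t["pixels"],None,fx=1.3,fy=1.3))
E
```

```text
time_s: 24.88
tcp_pos: [553.3, 241.8, 130.7]
orientation: [0.638, 0.77, 0.013, -0.004]
wrist_force: [-3.3, 11.0, 0.0]
gripper_width: 0.005
t 24.93 tcp [553.2 242.  130.9] yaw 10.68 shift mm [-0.8 -0.8  1.8] =units [-0.04 -0.04  0.09] turn deg [ 0.91 -1.32 -0.17] units [ 0.02  -0.029 -0.004] F [-1.2 12.8 -3.3] w 0.004
t 24.98 tcp [553.3 241.5 130.8] yaw 10.68 shift mm [-0.3 -0.8  1.7] =units [-0.01 -0.04  0.09] turn deg [ 0.91 -1.27 -0.17] units [ 0.02  -0.028 -0.004] F [-1.4 12.3 -4.6] w 0.004
t 25.03 tcp [553.4 241.2 130.7] yaw 10.67 shift mm [ 0.  -0.8  1.7] =units [ 0.   -0.04  0.09] turn deg [ 0.9  -1.26 -0.18] units [ 0.02  -0.028 -0.004] F [-0.8 13.5 -3.7] w 0.002
```

View pics/p12.png

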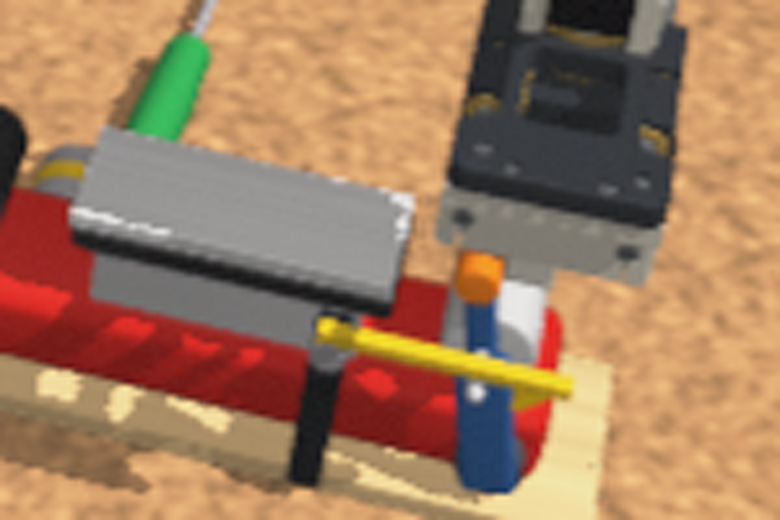

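View pics/p13.png

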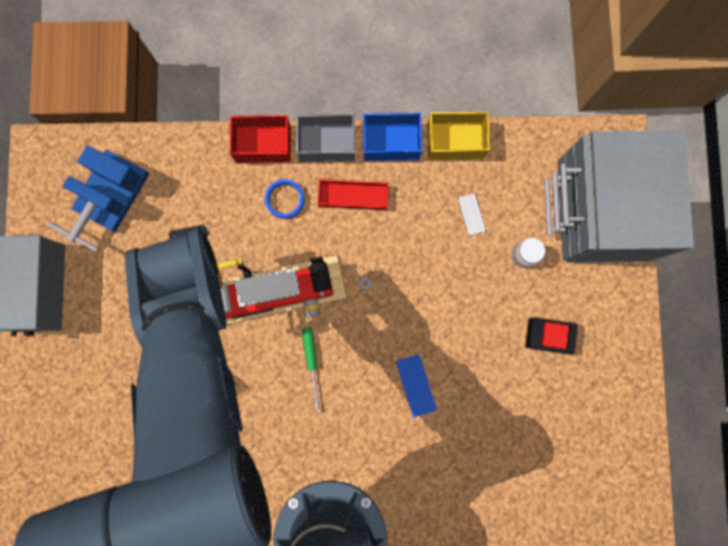

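The pin, at crop pixel (477,391), is clear of the pawl's hook at (525,397), and the pawl is down. The plate and pad edges line up, and the bystanders have not moved. The push is steady at about 13 N, with the bar roughly 3 mm short of the stop.

Run:
```python
from h import *; from workcell import *
go(552.6,241.1,129,10.86); print(job_done()); go(552.6,241.1,129,10.86)
```

```text
t 25.13 tcp [553.4 240.9 130.7] yaw 10.66 shift mm [ 0.3 -0.8  1.7] =units [ 0.01 -0.04  0.08] turn deg [ 0.9  -1.25 -0.19] units [ 0.02  -0.028 -0.004] F [-1.3 12.9 -4.5] w 0.005
the job is handed in; nothing more can be done
None
the job is handed in; nothing more can be done
```

The job is done and was handed in at 25.1 s. The pad is on the bed, the larger plate is on top of it, and the tensioner bar is held pressed back past the pawl's click.

- **Pad and plate:** After placing both, I squared them together with a light squeeze across their width. In the top view the plate sits about 1 mm from the bed centre, with its angle within 0.2°. In the scene view the pad and plate edges look flush to about 1 mm, which is roughly what the cameras can resolve. The scene camera's own contour for the plate disagreed by a few mm because the mask picked up the bed's side, so I went by the edges instead.
- **Tensioner:** I pushed the bar past the click, but rows without motion let it creep back to about 30 mm of travel, and the next push met the stop. The wrist force peaked at 54 N there, with the shut fingers on the bar, then settled at about 32 N until I eased off by about 3 mm. At hand-in the bar was at about 42–43 mm of travel (click at 27, stop at 46). The push was steady at about 13 N, the pawl was down and its hook was clear of the pin.
- **Other items:** In the last pictures the bystanders look unmoved. I did not measure them, and the arm hid the chuck.

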